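Tilt the drip plate out of its covered bin onto the drying mat

TASK

Take the drip plate with the green handle out of its deep narrow steel bin: the cover over one end of the bin keeps it from rising straight, so lift it by the handle with the handle end clearly raised (20 degrees or more) and draw it out tilted from under the cover. Then set it down gently, flat on the blue ribbed drying mat, centred on the mat and lengthwise along it (handle at either end), and let go. Leave the plate with the orange handle where it is.

Things in the scene. Friction and masses are not known exactly. Their poses are not given: they have to be found in the camera images.
- plate_green: Plate to take: aluminium, 150 x 56 x 4 mm, about 120 g. Origin: centre of its underside; x along it to the handle end, y across, z up. Upright handle at x = +53, y = 0: stem 24 (x) x 6 (y) mm, on it a green grip 34 (x) x 14 (y), z = 85 to 140; pinch it across y at z = 115. It starts flat on the bin's floor, x as the bin's x within 2 deg; the grip stands above the rim.
- plate_orange: Plate to leave alone: the same in every way but with an orange grip, lying in a second bin of the same kind beside the first. Origin: centre of its underside; x along it to the handle end, y across, z up.
- bin_green: Fixed steel bin of the green plate, outside 174 x 78 x 89 mm high, walls and floor 4. Origin: centre of its underside; x along it (-x end faces the robot), y across, z up. A 3 mm cover (underside z = 89, top 92) closes the mouth from the -x wall to x = -38 mm; the rest is open, with a bead to z = 92. About 37 mm of the plate's -x end lie under the cover.
- drying_mat: Blue ribbed drying mat, fixed on the worktop, 230 x 140 mm, 4 mm thick. Origin: centre of its underside; x along its length, y across, z up; top at z = 4 mm.

How it is judged (in metres and radians):
On the way, in this order (a step that is already met when the one before it is completed fails the run):
1. the green-handled plate is lifted inside the mouth of its bin, tilted by at least 8 degrees with the handle end up (angle between plate_green's own z axis and vertical above 0.14 rad and z of plate_green in the frame of bin_green between 0.012 and 0.12 m and x of plate_green in the frame of bin_green between -0.1 and 0.1 m and y of plate_green in the frame of bin_green between -0.05 and 0.05 m), for 0.05 s.
2. the plate, still held in the fingers, is lowered onto the mat to within 15 mm (z of plate_green in the frame of drying_mat below 0.019 m and x of plate_green in the frame of drying_mat between -0.05 and 0.05 m and y of plate_green in the frame of drying_mat between -0.05 and 0.05 m and contact force between the fingers and plate_green above 0.5 N), for 0.05 s.
At the end, for the whole second after the job is handed in: The green-handled plate lies level (5 deg) and at rest on the mat, released, its centre within 30 mm of the mat's centre along the mat and 25 mm across, lengthwise within 15 deg (handle at either end); the orange-handled plate is within 20 mm of its start (x of plate_green in the frame of drying_mat between -0.03 and 0.03 m and y of plate_green in the frame of drying_mat between -0.025 and 0.025 m and z of plate_green in the frame of drying_mat below 0.008 m and angle between plate_green's own z axis and vertical below 0.09 rad and angle between the x axis of plate_green and the x axis of drying_mat, either way round below 0.26 rad and linear speed of plate_green below 0.02 m/s and angular speed of plate_green below 0.1 rad/s and distance of plate_orange from where it was at the start of the episode below 0.02 m); the robot touches nothing.
It fails at once if the orange-handled plate is moved by more than 20 mm (distance of plate_orange from where it was at the start of the episode above 0.02 m).
It also fails if it takes over 40 s, if anything falls off the work surface, if the arm or the gripper's body presses on something with over 40 N, if the wrist force passes 120 N, or if a joint passes its speed limit or range.

ROBOT

A 6-joint arm with a two-finger parallel gripper is mounted at the origin on a cart in front of the work surface, level with it; the furniture and walls round the work are solid. World frame = base frame: x ahead of the robot, y to its left, z up, the work surface at z = 0. Lengths are in mm, angles in rad, forces in N, time in s.
With the tool pointing down it reaches from about 275 to 825 mm from the base axis. Payload 4.9 kg.
Tool frame: the origin (TCP) lies at the very end of the fingers, on their centre line; the grasp point (between the pads) lies 19 mm behind it; y points along the fingers, x is the direction in which the jaws open and shut, and the axes are right-handed (so a half turn about y gives the same grasp; the last joint's range is limited). The gripper opens to 85 mm and grips with 20 to 120 N. Pads are 22 mm wide; open, the fingers measure 114 mm over their backs; the gripper's body (76 mm by 85 mm) begins 54 mm behind the grasp point. The pads swing forward as they close: fully open they stand 13 mm farther back than shut.
Start: joints at [1.062, 0.326, -0.193, 1.052, 0, 1.437], TCP at [201.343, 511.839, 231.281] pointing down, gripper open.
Joint ranges: [-2.65, 2.65], [-0.97, 1.79], [-1.3, 1.35], [-1.93, 2.1], [-1.47, 1.37], [-3.14, 3.14]. Speed limits (rad/s): [2.57, 2.57, 3.14, 3.14, 3.14, 3.14].

INTERFACE

Orientations are given as a 3x3 rotation matrix whose columns are the frame's x, y, z axes.
In Python, from bench import ctrl, cams, models gives the robot as it stands. Calls block until the motion is done:
- ctrl.move_to(position, orientation): joint-space move of the TCP to a pose.
- ctrl.servo_line(position, rot=None, rate=150): straight line of the TCP; rot=None keeps the orientation; rate is the mean speed in mm/s.
- ctrl.set_joints(angles): joint-space move.
- ctrl.ungrasp() and ctrl.close_gripper(): open the fingers fully, or close them until they stop; the grip force is fixed at half the most.
- ctrl.sleep(seconds).
- ctrl.solve_ik(position, orientation): joint angles nearest the present ones, or None.
- ctrl.sense(): the state.
- cams.snapshot(name): name is "scene" or "top" or "wrist"; returns a dict with "image" (384x512x3 uint8, blue, green, red), "camera_matrix" (3x3 intrinsics, pixels), "camera_from_world" (4x4, takes a point from world to camera coordinates). Camera axes: x right, y down, z forward; pixel columns grow to the right and rows downward; lengths in mm; the calibration is good to about 2 mm. A picture is of the moment at which its call begins. There is no depth.
A pose or a line that the arm cannot do raises ctrl.MotionError and nothing moves.
- ctrl.finish_job(): hands the job in, once; it reports no verdict.
Trained networks look in the newest picture that a camera, given by its name, has taken for a name from the list of things; names that differ only in an ending like _2 or _b are one class to them, and where a whole thing is asked for, a point or a joint stands for the part that bears it (a point fixed in the world has none). Each returns a list of dicts, best first, with "confidence" (0 to 1); they miss things now and then, are a little off and sometimes report something else, mostly with a low value. They report only what shows in the picture. A call takes as long as a camera call.
- models.search_frame(camera, name): "bbox" ([left, top, right, bottom] in pixels, round what is visible of it).
- models.landmark_of(camera, name): "point" ([column, row] in pixels: a listed point, or the origin of a listed thing).
The state is a dict: "time": time; "q": joint angles; "qd": joint speeds; "joint_efforts": joint torques, N m; "position": TCP position; "eef_rot": TCP orientation; "force": force on the tool from outside, world axes, zero at the start; "torque": the same for the moment, N m; "opening": finger opening in mm.
Only numpy, scipy, OpenCV 4.12 (cv2) and the standard library are available. Lean on these libraries where they do the work, as an engineer would, in place of code of your own. Each camera call takes 0.05 s, during which the arm holds its last target.

## Working session

There is one attempt and no reset: what is moved stays moved. The work goes in short steps, each a Python script; the robot and the scene stay as the last script left them, time stands still between calls to the robot, and variables do not carry over. Pictures are saved under pics/ and viewed, and the job is handed in when it is done.

```bash
mkdir -p pics; ls
python3 - <<'E'
from bench import ctrl,cams,models
import cv2,numpy as np
s=ctrl.sense(); print(s['time'],s['position'],s['eef_rot'],s['opening'])
for c in ['scene','top','wrist']:
    r=cams.snapshot(c); cv2.imwrite(f'pics/{c}0.png',r['image'])
    print(c,r['camera_matrix'].tolist() if hasattr(r['camera_matrix'],'tolist') else r['camera_matrix']); print(np.round(r['camera_from_world'],3))
    for n in ['plate_green','plate_orange','bin_green','drying_mat']:
        print(n,models.search_frame(c,n)[:2],models.landmark_of(c,n)[:2])
E
```

```text
pics
0.0 [201.06422189 511.32365846 230.5156756 ] [[ 3.66097086e-01 -8.02052577e-04 -9.30576316e-01]
 [ 9.30575154e-01 -1.48453080e-03  3.66097908e-01]
 [-1.67509897e-03 -9.99998576e-01  2.02887800e-04]] 85.62394042239424
scene [[458.66591342460856, 0.0, 256.515357931918], [0.0, 458.66591342460856, 195.15618619291513], [0.0, 0.0, 1.0]]
[[ 8.62000e-01 -5.07000e-01  4.00000e-03 -4.50200e+02]
 [-3.27000e-01 -5.62000e-01 -7.60000e-01  1.81612e+02]
 [ 3.87000e-01  6.54000e-01 -6.50000e-01  9.90007e+02]
 [ 0.00000e+00  0.00000e+00  0.00000e+00  1.00000e+00]]
plate_green [{'bbox': [273.7, 145.6, 290.0, 170.8], 'confidence': 0.74}] []
plate_orange [{'bbox': [216.9, 101.2, 229.0, 127.2], 'confidence': 0.66}] []
bin_green [{'bbox': [223.2, 160.6, 304.6, 219.0], 'confidence': 0.86}] [{'point': [263.2, 197.5], 'confidence': 0.98}]
drying_mat [{'bbox': [278.9, 241.9, 377.3, 317.7], 'confidence': 0.96}] [{'point': [337.9, 276.5], 'confidence': 0.57}]
top [[433.49769729437634, 0.0, 252.35789337158513], [0.0, 433.49769729437634, 187.28288854538485], [0.0, 0.0, 1.0]]
[[ 2.500000e-02 -9.990000e-01  2.
[... 333 characters left out ...]
nge [{'bbox': [141.6, 160.2, 161.8, 200.2], 'confidence': 0.86}] [{'point': [150.1, 190.0], 'confidence': 0.84}]
bin_green [{'bbox': [226.3, 145.6, 262.0, 215.4], 'confidence': 0.63}] [{'point': [243.5, 186.3], 'confidence': 0.98}]
drying_mat [] [{'point': [348.4, 185.7], 'confidence': 0.57}]
wrist [[329.4637155934115, 0.0, 255.24911576417628], [0.0, 329.4637155934115, 186.73460521064965], [0.0, 0.0, 1.0]]
[[ 3.66000e-01  9.31000e-01 -1.00000e-03 -5.50015e+02]
 [ 8.87000e-01 -3.48000e-01  3.04000e-01 -3.99340e+01]
 [ 2.82000e-01 -1.12000e-01 -9.53000e-01  3.81252e+02]
 [ 0.00000e+00  0.00000e+00  0.00000e+00  1.00000e+00]]
plate_green [] []
plate_orange [] []
bin_green [] []
drying_mat [] []
```

Run:
```python
import cv2
a=cv2.imread('pics/top0.png'); cv2.imwrite('pics/topz.png',cv2.resize(a[110:250,110:410],None,fx=2.6,fy=2.6,interpolation=cv2.INTER_CUBIC))
a=cv2.imread('pics/scene0.png'); cv2.imwrite('pics/scz.png',cv2.resize(a[80:330,150:400],None,fx=2.4,fy=2.4,interpolation=cv2.INTER_CUBIC))
```

```text
(no output)
```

View pics/topz.png

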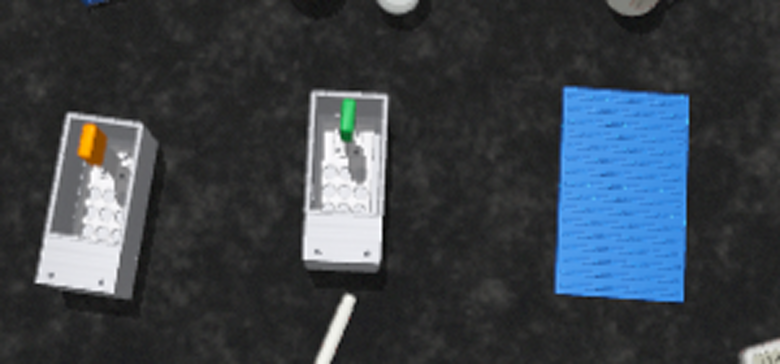

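View pics/scz.png

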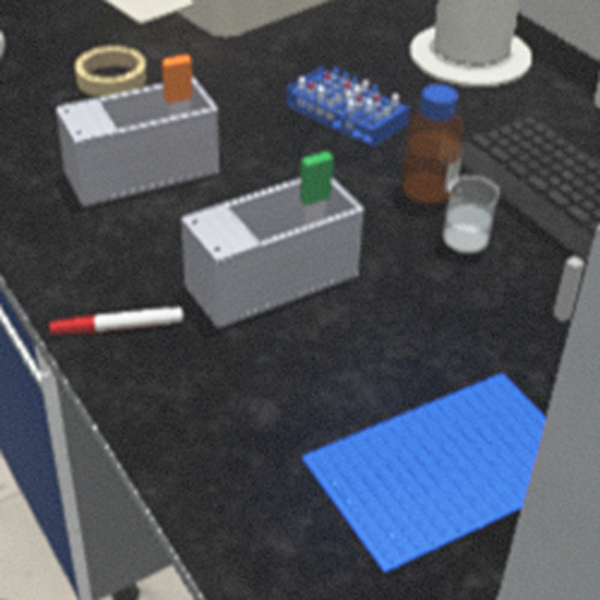

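View pics/scene0.png

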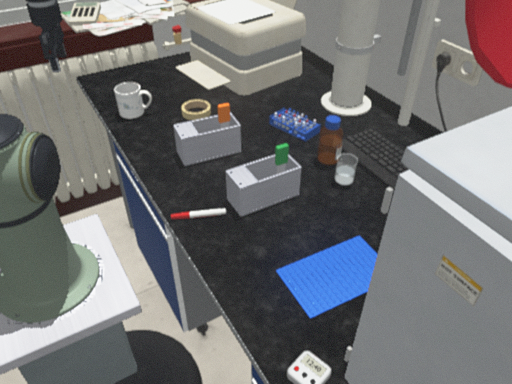

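```bash
cat > h.py <<'E'
import numpy as np
from scipy.optimize import least_squares
def ray(r,uv,z):
    K=np.array(r['camera_matrix']);T=np.array(r['camera_from_world']);R=T[:3,:3];t=T[:3,3]
    c=-R.T@t; d=R.T@np.linalg.inv(K)@np.array([uv[0],uv[1],1.]); s=(z-c[2])/d[2]; return c+s*d
def proj(r,P):
    K=np.array(r['camera_matrix']);T=np.array(r['camera_from_world']); p=(T[:3,:3]@np.array(P,float).T).T+T[:3,3]; q=(K@p.T).T; return q[:,:2]/q[:,2:]
E
python3 - <<'E'
from bench import ctrl,cams,models
import cv2,numpy as np
from h import *
r=cams.snapshot('top'); np.save('top_cal.npy',{k:r[k] for k in ('camera_matrix','camera_from_world')},allow_pickle=True)
im=r['image']; cv2.imwrite('pics/topfull.png',im)
f=lambda p:(np.array(p)+.5)/2.6-.5+110
for nm,ps,z in [('bin',[(312,91),(388,95),(304,263),(380,268)],91),('mat',[(564,87),(690,95),(683,301),(556,293)],4),('orange',[(68,114),(144,124),(37,281),(112,295)],91)]:
    P=[ray(r,f(p),z)[:2] for p in ps]; print(nm,np.round(P,1).tolist(),np.round(np.mean(P,0),1))
hsv=cv2.cvtColor(im,cv2.COLOR_BGR2HSV)
m=cv2.inRange(hsv,(45,100,50),(80,255,255)); m[:,:200]=0;m[:,300:]=0
print('green',cv2.minAreaRect(cv2.findNonZero(m)))
m=cv2.inRange(hsv,(95,120,80),(115,255,255)); m[:130]=0;m[260:]=0;m[:,:300]=0;m[:,400:]=0
b=cv2.minAreaRect(cv2.findNonZero(m)); P=np.array([ray(r,p,4)[:2] for p in cv2.boxPoints(b)]); print('matrect',P.round(1).tolist(),P.mean(0))
s=cams.snapshot('scene')
print('scene bin origin',ray(s,(263.2,197.5),0),'top',ray(r,(243.5,186.3),0), 'mat top',ray(r,(348.4,185.7),0),'scene mat',ray(s,(337.9,276.5),0),'plate',ray(r,(237.8,178.2),4))
hsv=cv2.cvtColor(s['image'],cv2.COLOR_BGR2HSV)
m=cv2.inRange(hsv,(45,100,40),(80,255,255)); m[:130]=0;m[190:]=0;m[:,:260]=0;m[:,310:]=0
print('scene green',cv2.boundingRect(m))
z=s['image'][135:185,255:315]; cv2.imwrite('pics/g.png',cv2.resize(z,None,fx=10,fy=10,interpolation=cv2.INTER_NEAREST))
z=im[130:225,215:275]; cv2.imwrite('pics/g2.png',cv2.resize(z,None,fx=6,fy=6,interpolation=cv2.INTER_NEAREST))
E
```

```text
bin [[630.0, 43.0], [628.2, -34.9], [453.2, 45.3], [450.2, -30.9]] [540.4   5.6]
mat [[665.2, -232.8], [660.3, -373.3], [431.4, -361.5], [436.4, -223.8]] [ 548.3 -297.8]
orange [[598.5, 289.8], [590.4, 212.4], [428.1, 309.3], [416.2, 234.4]] [508.3 261.5]
green ((243.5, 156.0), (16.0, 5.0), 90.0)
matrect [[431.7, -220.3], [666.8, -229.6], [665.2, -375.4], [429.7, -361.8]] [ 548.34702669 -296.78198778]
scene bin origin [540.99611063  -2.63859406   0.        ] top [533.10203987   3.39478264   0.        ] mat top [ 543.26507403 -295.77586943    0.        ] scene mat [ 545.77403804 -309.72997633    0.        ] plate [555.26432654  20.18783745   4.        ]
scene green (275, 143, 14, 22)
```

View pics/topfull.png

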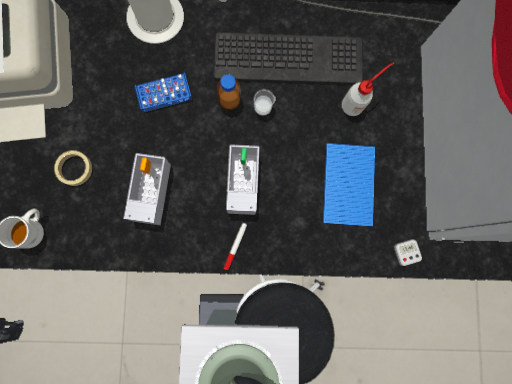

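View pics/g2.png

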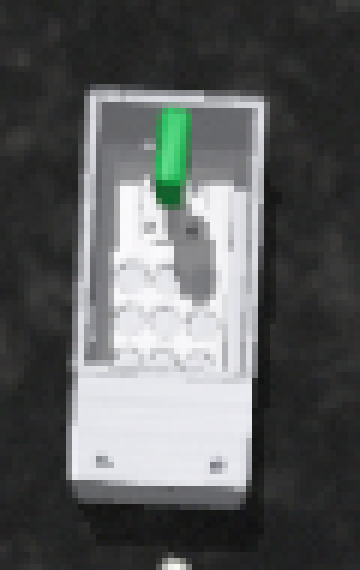

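```bash
cat >> h.py <<'E'
from scipy.spatial.transform import Rotation as Rn
R0=np.array([[0,0,-1],[1,0,0],[0,-1,0]],float)
def tool(yaw,th): return (Rn.from_euler('z',yaw,degrees=True)*Rn.from_euler('y',-th,degrees=True)).as_matrix()@R0
def tcp_from_grasp(g,R): return np.array(g)+19*R[:,1]
E
python3 - <<'E'
from bench import ctrl,cams,models
import cv2,numpy as np
from h import *
r=cams.snapshot('top')
print('grip from top', [ray(r,np.array(p)/6-.5+[215,130],144).round(1).tolist() for p in [(163,107),(187,107),(182,185),(156,180),(172,145)]])
R=tool(-1.5,0)
ctrl.move_to(tcp_from_grasp([590,5,240],R),R)
s=ctrl.sense();print(s['time'],s['position'],s['q'])
w=cams.snapshot('wrist'); cv2.imwrite('pics/w1.png',w['image'])
for n in ['plate_green','bin_green']: print(n,models.search_frame('wrist',n)[:2],models.landmark_of('wrist',n)[:2])
# grip top corners predicted
hsv=cv2.cvtColor(w['image'],cv2.COLOR_BGR2HSV); m=cv2.inRange(hsv,(45,100,40),(80,255,255))
print(cv2.boundingRect(m)); print(cams.snapshot('scene') and cv2.imwrite('pics/s1.png',cams.snapshot('scene')['image']))
E
```

```text
grip from top [[610.6, 10.5, 144.0], [610.9, 0.3, 144.0], [577.2, 1.5, 144.0], [579.0, 12.5, 144.0], [594.3, 6.2, 144.0]]
3.7833 [589.89087945   5.85837079 221.02146639] [-1.15288194e-01  4.06779796e-01 -1.00009048e-01  1.06411363e+00
  2.51591496e-04 -9.02796684e-02]
plate_green [{'bbox': [226.0, 73.5, 281.6, 222.5], 'confidence': 0.72}] [{'point': [253.0, 110.0], 'confidence': 0.9}]
bin_green [{'bbox': [196.9, 2.2, 301.9, 222.2], 'confidence': 0.8}] []
(244, 181, 18, 44)
True
```

View pics/w1.png

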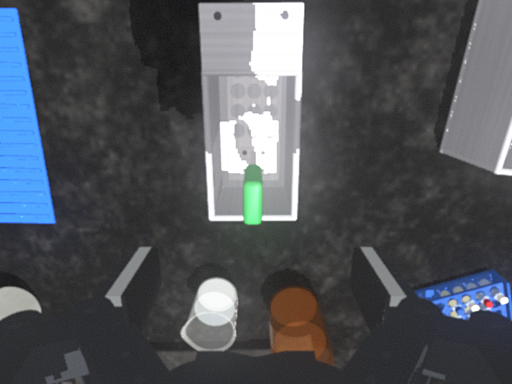

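Run:
```python
from bench import ctrl,cams,models
import cv2,numpy as np
from h import *
w=cams.snapshot('wrist'); im=w['image']
z=im[0:230,190:310]; cv2.imwrite('pics/w1z.png',cv2.resize(z,None,fx=5,fy=5,interpolation=cv2.INTER_CUBIC)[550:])
cv2.imwrite('pics/w1y.png',cv2.resize(z,None,fx=5,fy=5,interpolation=cv2.INTER_CUBIC)[:500])
for nm,p,z in [('rim+x +y',(298.5,219.5),92),('rim +x -y',(208,219.5),92),('cov -x+y',(303,2),92),('cov-x-y',(199,3),92),('cov edge',(250,75),92),('grip top near',(245,223),144),('',(261.5,223),144),('',(245,181),144),('',(261.5,181),144)]:
    print(nm,ray(w,p,z).round(1))
s=ctrl.sense(); print(s['eef_rot'].round(4), s['force'])
```

```text
rim+x +y [631.   43.2  92. ]
rim +x -y [628.9 -38.   92. ]
cov -x+y [457.2  44.   92. ]
cov-x-y [455.9 -32.7  92. ]
cov edge [507.1   3.4  92. ]
grip top near [610.1  -2.5 144. ]
 [610.4   9.5 144. ]
 [578.2  -1.4 144. ]
 [578.5  10.1 144. ]
[[ 2.580e-02 -0.000e+00 -9.997e-01]
 [ 9.997e-01 -1.000e-04  2.580e-02]
 [-1.000e-04 -1.000e+00  0.000e+00]] [0.46309028 0.58161756 0.53436948]
```

View pics/w1z.png

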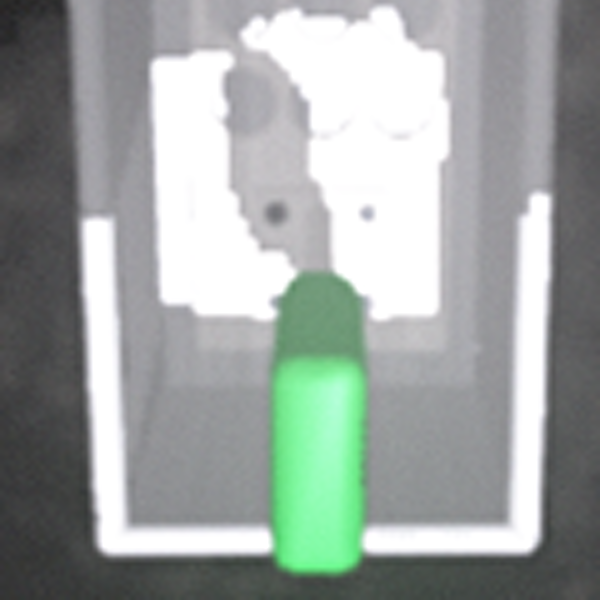

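View pics/s1.png

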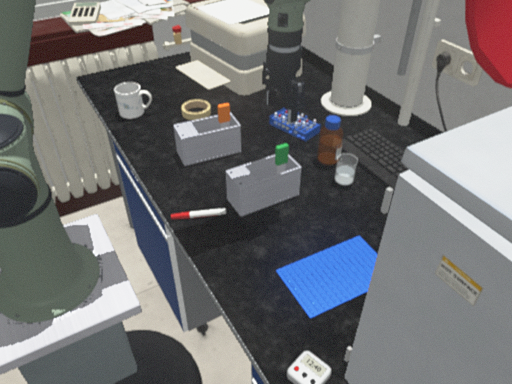

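Run:
```python
from bench import ctrl,cams
import cv2,numpy as np
from h import *
G=np.array([594.3,5.0,4+116.])
Y=-1.5
R=tool(Y,0)
for th in (10,20,28):
    c,s=np.cos(np.radians(th)),np.sin(np.radians(th))
    d=np.array([128*c-116*s-128,0,128*s+116*c-116+10]); d=Rn.from_euler('z',Y,degrees=True).apply(d)
    print(th,d,ctrl.solve_ik(tcp_from_grasp(G+d,tool(Y,th)),tool(Y,th)))
ctrl.servo_line(tcp_from_grasp(G,R),R,rate=120)
s=ctrl.sense();print(s['time'],s['position'],s['force'])
cv2.imwrite('pics/w2.png',cams.snapshot('wrist')['image'])
ctrl.close_gripper()
s=ctrl.sense();print(s['time'],s['opening'],s['force'],s['position'])
cv2.imwrite('pics/w3.png',cams.snapshot('wrist')['image'])
```

```text
10 [-22.08022729   0.5781911   30.46466609] [-0.12808971  0.34144231 -0.46829055  0.58741793  0.01766675 -0.10037199]
20 [-47.37744053   1.24062194  46.78292236] [-0.14485871  0.18812882 -0.69237809  0.34348613  0.04050639 -0.1115827 ]
28 [-69.41761356   1.81776418  56.51428081] [-0.16278905  0.07941025 -0.86973504  0.13682865  0.06397844 -0.12078385]
5.3333 [594.94002135   4.90533504 101.77475582] [1.28587217 0.34013719 0.32755497]
6.0333 13.340070275082777 [ 0.93446361 -0.30372072  0.84080382] [594.31067203   4.98511358 101.01023532]
```

View pics/w3.png

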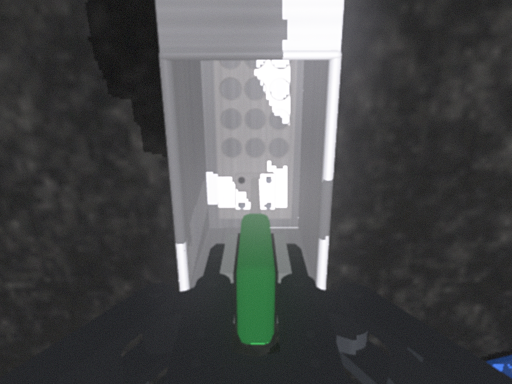

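Run:
```python
from bench import ctrl,cams
import cv2,numpy as np
from h import *
G=np.array([594.3,5.0,4+116.])
Y=-1.5
def go(th,rate):
    c,s=np.cos(np.radians(th)),np.sin(np.radians(th))
    d=np.array([128*c-116*s-128,0,128*s+116*c-116+10]); d=Rn.from_euler('z',Y,degrees=True).apply(d)
    ctrl.servo_line(tcp_from_grasp(G+d,tool(Y,th)),tool(Y,th),rate=rate)
    s=ctrl.sense();print(th,s['time'],s['opening'],s['force'].round(1))
for th in (0,9,18,27): go(th,50)
cv2.imwrite('pics/w4.png',cams.snapshot('wrist')['image']); cv2.imwrite('pics/s4.png',cams.snapshot('scene')['image'][80:240,180:360].repeat(3,0).repeat(3,1))
```

```text
0 6.4333 13.135630513847032 [-0.7 -0.3 -0.7]
9 7.0833 13.367601373971166 [ 0.7 -0.1 -0.3]
18 7.7333 13.410853884069082 [ 0.2 -0.2 -1. ]
27 8.3833 13.627267021020353 [ 1.   0.1 -0.8]
```

View pics/w4.png

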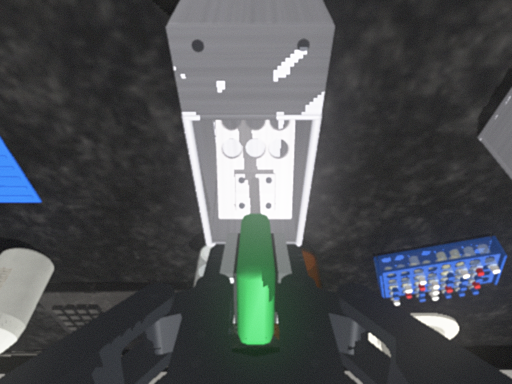

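View pics/s4.png

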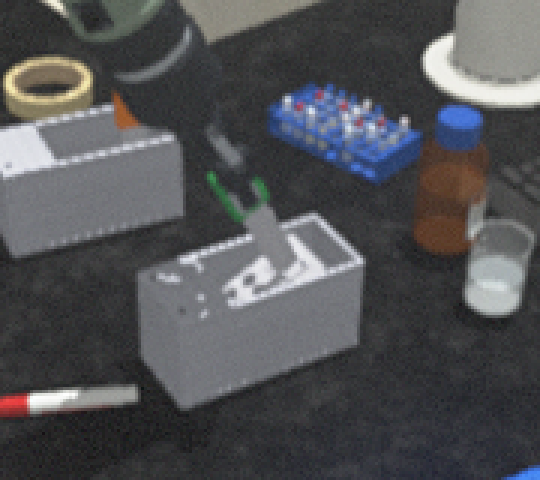

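Run:
```python
from bench import ctrl,cams
import cv2,numpy as np
from h import *
G=np.array([594.3,5.0,4+116.])
Y=-1.5;th=27;R=tool(Y,th)
c,s=np.cos(np.radians(th)),np.sin(np.radians(th))
def go(dx,dz,rate=120):
    d=np.array([128*c-116*s-128+dx,0,128*s+116*c-116+10+dz]); d=Rn.from_euler('z',Y,degrees=True).apply(d)
    ctrl.servo_line(tcp_from_grasp(G+d,R),R,rate=rate)
    q=ctrl.sense();print(q['time'],q['opening'],q['force'].round(1))
go(0,33,60); go(48,35,60); go(50,120)
M=np.array([548.3,-297,4]); ym=-2.2
h=M+Rn.from_euler('z',ym,degrees=True).apply([53,0,116])
R2=tool(ym,0)
ctrl.move_to(tcp_from_grasp(h+[0,0,90],R2),R2)
q=ctrl.sense();print(q['time'],q['opening'],q['force'].round(1),q['position'])
cv2.imwrite('pics/w5.png',cams.snapshot('wrist')['image']); t=cams.snapshot('top');cv2.imwrite('pics/t5.png',t['image'])
w=cams.snapshot('wrist')
sc=cams.snapshot('scene');cv2.imwrite('pics/s5.png',sc['image'])
```

```text
9.1833 13.431493022404755 [-0.2  0.5 -0.7]
10.1333 13.162068013794558 [-0.6  0.1 -0.6]
10.9917 13.18323154538552 [-0.7  0.1 -2. ]
12.2 13.438452464359916 [ 0.2  0.4 -0.9] [ 601.55113776 -297.94105985  191.19656535]
```

View pics/w5.png

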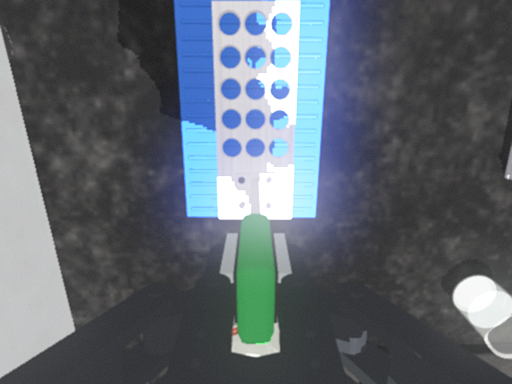

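View pics/s5.png

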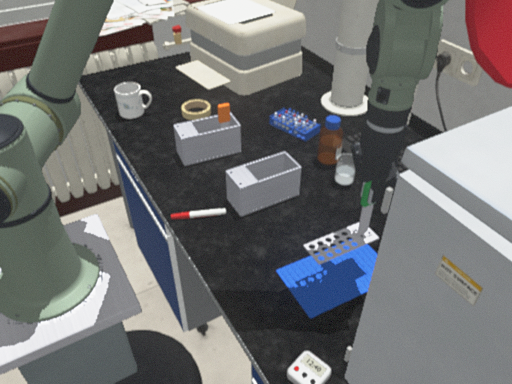

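View pics/t5.png

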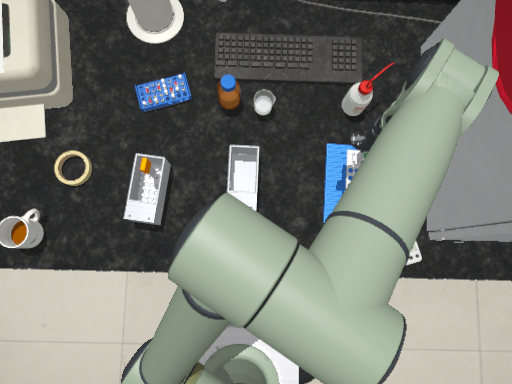

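Run:
```python
from bench import ctrl,cams
import cv2,numpy as np
from h import *
w=cams.snapshot('wrist')
for p,z in [((188,217.5),4),((317,217.5),4),((218,219),98),((293.5,219),98)]: print(ray(w,p,z).round(1))
M=np.array([548.3,-297,4]); ym=-2.2
h=M+Rn.from_euler('z',ym,degrees=True).apply([53,0,116]); R2=tool(ym,0)
ctrl.servo_line(tcp_from_grasp(h+[0,0,6],R2),R2,rate=80)
ctrl.sleep(.2); f0=ctrl.sense()['force']
for dz in (4,3,2,1,0.,-1,-2,-3):
    ctrl.servo_line(tcp_from_grasp(h+[0,0,dz],R2),R2,rate=10); ctrl.sleep(.1)
    q=ctrl.sense(); print(dz,q['time'],(q['force']-f0).round(1),q['position'].round(1),q['torque'].round(2))
    if (q['force']-f0)[2]>3: break
cv2.imwrite('pics/w6.png',cams.snapshot('wrist')['image']); cv2.imwrite('pics/s6.png',cams.snapshot('scene')['image'][180:330,250:400].repeat(4,0).repeat(4,1))
```

```text
[ 662.6 -373.3    4. ]
[ 667.6 -232.9    4. ]
[ 625.4 -327.7   98. ]
[ 627.5 -268.7   98. ]
4 14.3 [-0.4 -0.9 -0.5] [ 601.2 -299.   105. ] [ 0.03 -0.02 -0.01]
3 14.65 [-1.3 -0.1  0.2] [ 601.2 -299.   104. ] [-0.02  0.03 -0.04]
2 15.0 [-0.6  0.4 -0.6] [ 601.2 -299.   103. ] [ 0.04 -0.02 -0.  ]
1 15.35 [-0.7  0.2  0.2] [ 601.3 -299.   102. ] [-0.02 -0.04 -0.01]
0.0 15.7 [ 0.2 -0.4  0. ] [ 601.3 -299.   101. ] [ 0.02 -0.06 -0.03]
-1 16.05 [-2.6  0.8  6.1] [ 601.4 -299.2  101. ] [0.27 0.45 0.03]
```

View pics/w6.png

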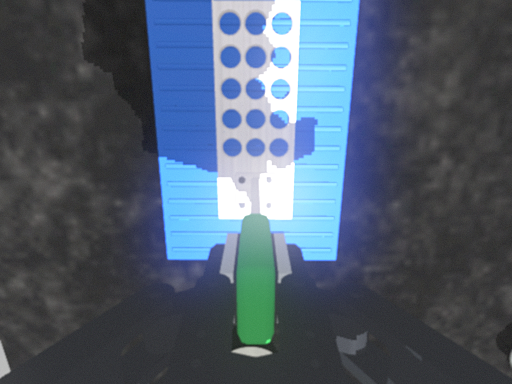

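View pics/s6.png

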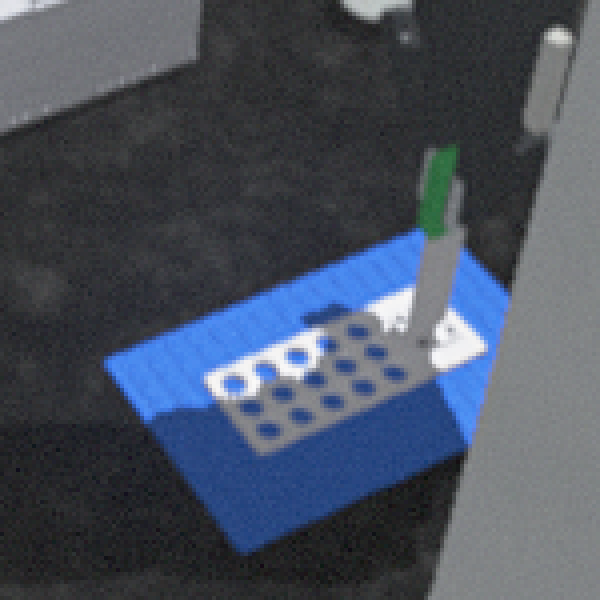

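Run:
```python
from bench import ctrl,cams,models
import cv2,numpy as np
from h import *
ctrl.ungrasp(); ctrl.sleep(.2)
p=ctrl.sense()['position']
ctrl.servo_line(p+[0,0,130],rate=130)
q=ctrl.sense(); print(q['time'],q['opening'],q['force'].round(1),q['position'].round(1))
w=cams.snapshot('wrist');cv2.imwrite('pics/w7.png',w['image']); print(models.landmark_of('wrist','plate_green'),models.landmark_of('wrist','drying_mat'))
cv2.imwrite('pics/s7.png',cams.snapshot('scene')['image'][180:330,250:400].repeat(4,0).repeat(4,1))
```

```text
18.1917 85.56334733888107 [ 0.1 -0.6  1.1] [ 600.8 -298.7  229. ]
[{'point': [254.7, 107.5], 'confidence': 0.96}] [{'point': [251.3, 105.9], 'confidence': 0.58}, {'point': [254.3, 106.2], 'confidence': 0.28}]
```

View pics/w7.png

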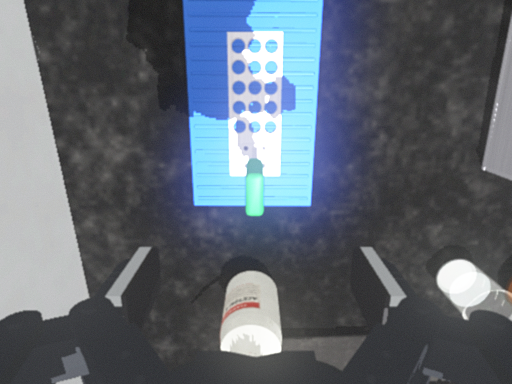

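View pics/s7.png

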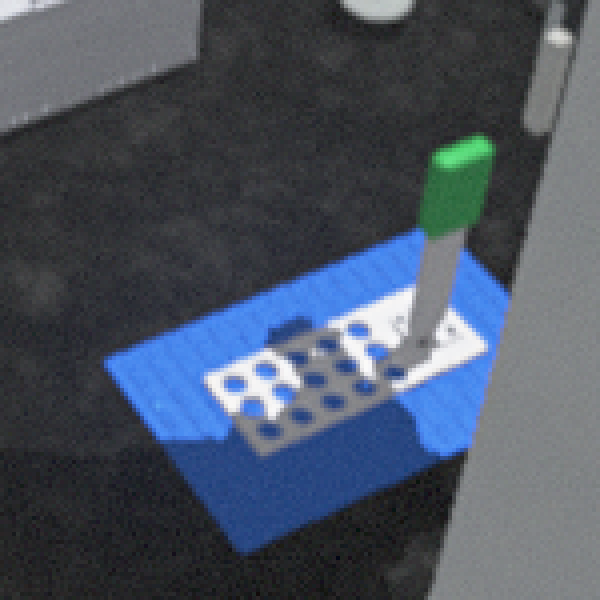

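Run:
```python
from bench import ctrl
ctrl.finish_job(); print(ctrl.sense()['time'])
```

```text
the job is handed in; nothing more can be done
the job is handed in; nothing more can be done
```

The green-handled plate is out of its bin and lying flat on the drying mat, and I handed the job in at about 18 s of robot time. `finish_job` gives no verdict, so success rests on my own checks below.

- **Taking it out:** I pinched the handle and raised the handle end to 27°. I then drew the plate out from under the cover; tool forces stayed around 2 N or less.
- **Setting it down:** I moved it over the mat, levelled it and lowered it, still gripped, until it touched with about 6 N. Then I opened the gripper and backed off 130 mm straight up.

**Last checks:**
- In the last wrist and scene pictures the plate lies flat, lengthwise along the mat, with the robot clear of it.
- The networks put the plate's and mat's centres at pixels (255, 107) and (251, 106). That is roughly 4 mm apart, against limits of 30 mm along and 25 mm across.
- The arm made no planned contact with the orange plate or its bin, and both looked unmoved in the last full views, taken before the lowering. I did not measure the plate's position afterwards.

**Small disagreements:** the top and wrist cameras differed by 2–3 mm on the bin and grip positions. Just before lowering, the wrist view put the plate's centre about 3 mm from where I had planned it.

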